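Spin the cart wheel past the dial gauge and brake it on the chalk mark

TASK

With a fingertip, flick the red five-spoked cart wheel that lies flat on the axle in the bench vice, and let it spin freely, untouched, until the yellow chalk mark has gone past the dial gauge at least twice. Then, while the wheel is still turning well, brake it with a fingertip on the tyre so that it stops with the gauge's plunger pointing at the chalk mark (easing it the last bit with the fingertip is fine), and take the hand away. Do not pinch the tyre or lift the wheel, do not touch the gauge, and leave the other things on the bench where they are.

Things in the scene. Friction and masses are not known exactly. Their poses are not given: they have to be found in the camera images.
- hub_centre (a point): centre of the red cart wheel lying flat, on its vertical axle, at the tyre's mid-plane. Hub 44 mm in diameter, from 30 mm below to 30 mm above this point; the 12 mm axle end stands 10 mm higher. Five straight spokes 14 mm wide, from 5 mm below to 5 mm above this point, run from hub to rim (inner radius 108 mm), with open gaps that a finger can dip into. The vice's jaws end 48 mm under this point
- chalk_mark (a point): middle of the yellow chalk mark: a patch 44 mm long around the tyre, drawn across the upper sidewall and down the tread; the point is on the tread, 145 mm from the axle, at the tyre's mid-plane. It turns with the wheel. Its x axis points radially outwards, z up. The mark is midway between two spokes: spokes lie at 36, 108, 180, 252 and 324 degrees from it
- plunger_tip (a point): tip of the dial gauge's plunger, 3 mm outside the tread at the tyre's mid-plane. Its x axis points radially outwards from the axle along the plunger, z up. The gauge is fixed: its silver dial (58 mm, face up, 13 mm above this point) lies 37 to 95 mm outwards of the point, its post and black magnetic base 98 to 158 mm outwards; the post's top is 47 mm above the point
- wheel (a joint): turning angle of the wheel, rad, positive counter-clockwise from above, unlimited: 0 and every whole turn when the chalk mark is exactly at the plunger (bearing of the mark minus that of the plunger, seen from the axle). Ball bearings: once spinning it loses only about 0.2 to 0.35 rad/s each second. Inertia about 0.03 kg m2
- seat (a joint): how far the wheel (about 2.5 kg, loose on its axle) is lifted, m; 0 when it sits down, where it must stay
- vice: the grey bench vice that holds the axle upright, on a dark steel plate bolted to the bench (plate 380 by 475 by 12 mm); origin on the bench straight below the axle, z up; the tommy bar side is its -x. Fixed
- gauge: the dial gauge on its magnetic base, fixed on the plate; origin on the plate straight below the plunger tip. Do not touch
- tyre: the black rubber tyre, turns with the wheel; origin at hub_centre. 290 mm outside and 235 mm inside diameter, 38 mm thick: its flat upper sidewall, 27 mm wide, lies 19 mm above the origin, with its middle at radius 131 mm
- rim: the red steel rim ring inside the tyre, radius 108 to 118 mm, 24 mm thick, turns with the wheel; origin at hub_centre
- grease_tin: green grease tin, 60 mm in diameter, 46 mm tall, loose on the plate beside the vice; origin under its centre. Leave alone
- spanner: steel spanner 180 mm long lying on the plate; origin under its middle. Leave alone
- chalk: yellow stick of chalk, 75 by 13 by 13 mm, on the plate; origin under its middle. Leave alone
- spray_can: blue-green spray can with white cap, 58 mm in diameter, 176 mm tall, standing left of the vice; origin under its centre. Leave alone
- mallet: rubber mallet lying on the bench, about 300 mm long, head 105 by 60 mm; origin under its middle. Leave alone
- tape_roll: blue roll of tape, 104 mm in diameter, 24 mm tall, lying flat; origin under its centre. Leave alone
- mug: white mug, 80 mm in diameter, 92 mm tall; origin under its centre. Leave alone
- screwdriver: screwdriver with orange handle, 200 mm long, lying on the bench; origin under its middle. Leave alone

How it is judged:
By the outcome, as a careful person would: the job done as asked, in the order asked, and still so for the second after the job is handed in, with the robot touching nothing.
It also fails if it takes over 48 s, if anything falls off the work surface, if the arm or the gripper's body presses on something with over 40 N, if the wrist force passes 120 N, or if a joint passes its speed limit or range.

ROBOT

A 6-joint arm with a two-finger parallel gripper is mounted at the origin on the work surface. World frame = base frame: x ahead of the robot, y to its left, z up, the work surface at z = 0. Lengths are in m, angles in rad, forces in N, time in s.
With the tool pointing down it reaches from about 0.35 to 0.875 m from the base axis. Payload 4.2 kg.
Tool frame: the origin (TCP) lies midway between the tips of the shut fingers; the grasp point (between the pads) lies 19 mm behind it (ctrl.grip_point_offset is the distance from the TCP to the grasp point, in m); x points along the fingers, z is the direction in which the jaws open and shut, and the axes are right-handed (so a half turn about x gives the same grasp; the last joint's range is limited). The gripper opens to 85 mm and grips with 20 to 120 N. Pads are 22 mm wide; open, the fingers measure 114 mm over their backs; the gripper's body (76 mm by 85 mm) begins 54 mm behind the grasp point. The pads swing forward as they close: fully open they stand 13 mm farther back than shut.
Start: joints at [1.388, 0.385, 0.008, 0, -1.194, -0.259], TCP at [0.267, 0.565, 0.231] pointing down, gripper open.
Joint ranges: [-3.14, 3.14], [-1.21, 2.06], [-1.07, 1.41], [-3.16, 2.05], [-2.99, -0.16], [-3.1, 3.1]. Speed limits (rad/s): [2.79, 2.79, 3.14, 3.14, 3.14, 3.14].

INTERFACE

Orientations are given as a 3x3 rotation matrix whose columns are the frame's x, y, z axes.
In Python, from bench import ctrl gives the robot as it stands. The module is installed in compiled form; this text tells all that it offers. Calls block until the motion is done:
- ctrl.movep(position, orientation): joint-space move of the TCP to a pose.
- ctrl.movel(position, frame=None, feed=0.15): straight line of the TCP; frame=None keeps the orientation; feed is the mean speed in m/s.
- ctrl.movej(angles): joint-space move.
- ctrl.command_gripper(opening, newtons=None): finger opening in m; newtons is the grip in N (None keeps the last); returns when the fingers have stopped.
- ctrl.pause(seconds).
- ctrl.ik(position, orientation): joint angles nearest the present ones, or None.
- ctrl.camera(name): name is "side" or "top"; returns the picture (400x640x3 uint8, red, green, blue); there is no depth.
- ctrl.camera_model(name): a dict with "K" (3x3 intrinsics, pixels), "cam_to_world" (4x4, takes a point from camera to world coordinates). Camera axes: x right, y down, z forward; pixel columns grow to the right and rows downward; lengths in m; the calibration is good to about 2 mm. A picture is of the moment at which its call begins. camera_model takes no time and is no camera call.
A pose or a line that the arm cannot do raises ctrl.IKError and nothing moves.
- ctrl.sign_off(): hands the job in, once; it reports no verdict.
Readings, each from a call of its own:
- ctrl.read_time_s(): time.
- ctrl.read_joint_pos(): joint angles.
- ctrl.read_qd(): joint speeds.
- ctrl.read_joint_torque(): joint torques, N m.
- ctrl.read_tcp_pos(): TCP position.
- ctrl.read_ee_rot(): TCP orientation.
- ctrl.read_wrist_force(): force on the tool from outside, world axes, zero at the start.
- ctrl.read_wrist_torque(): the same for the moment, N m.
- ctrl.read_width(): finger opening in m.
Only numpy, scipy, OpenCV 4.12 (cv2) and the standard library are available. Lean on these libraries where they do the work, as an engineer would, in place of code of your own. Each camera call takes 0.05 s, during which the arm holds its last target.

## Working session

There is one attempt and no reset: what is moved stays moved. The work goes in short steps, each a Python script; the robot and the scene stay as the last script left them, time stands still between calls to the robot, and variables do not carry over. Pictures are saved under pics/ and viewed, and the job is handed in when it is done.

```bash
mkdir -p pics; ls
python3 - <<'E'
from bench import ctrl
import cv2,numpy as np
for n in("top","side"):
    im=ctrl.camera(n); cv2.imwrite(f"pics/{n}0.png",im[:,:,::-1]); m=ctrl.camera_model(n); print(n,np.round(m["K"],1).tolist(),np.round(m["cam_to_world"],4).tolist())
print(ctrl.read_time_s(),ctrl.read_tcp_pos(),ctrl.read_ee_rot(),ctrl.read_width(),ctrl.grip_point_offset)
E
```

```text
pics
top [[407.8, 0.0, 325.3], [0.0, 407.8, 201.3], [0.0, 0.0, 1.0]] [[-0.022, -0.9954, 0.0928, 0.4334], [-0.9993, 0.0246, 0.0269, -0.0386], [-0.0291, -0.0922, -0.9953, 1.2935], [0.0, 0.0, 0.0, 1.0]]
side [[518.3, 0.0, 324.2], [0.0, 518.3, 195.3], [0.0, 0.0, 1.0]] [[-0.9988, -0.0299, 0.0393, 0.4876], [-0.0483, 0.7558, -0.653, 0.9314], [-0.0102, -0.6541, -0.7563, 1.2587], [0.0, 0.0, 0.0, 1.0]]
0.1 [0.26699646 0.56451351 0.23032995] [[-7.35424013e-04  9.03905891e-01 -4.27730755e-01]
 [-1.82906533e-03 -4.27731371e-01 -9.03904048e-01]
 [-9.99998057e-01  1.17594751e-04  1.96786685e-03]] 0.08566997591112384 0.0187
```

View pics/top0.png

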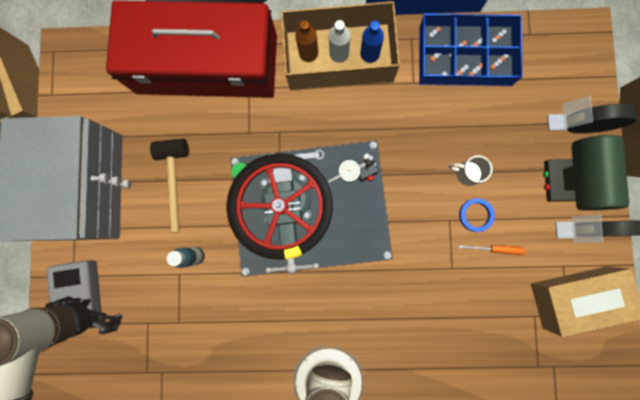

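View pics/side0.png

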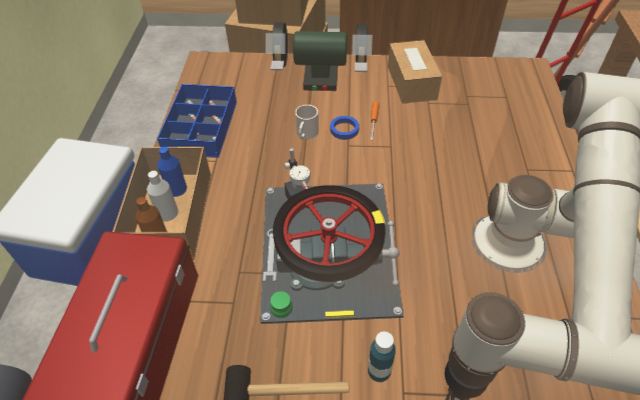

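Run:
```python
import cv2
t=cv2.imread("pics/top0.png");s=cv2.imread("pics/side0.png")
cv2.imwrite("pics/t0z.png",cv2.resize(t[130:290,210:400],None,fx=4,fy=4,interpolation=cv2.INTER_CUBIC)[:600])
cv2.imwrite("pics/s0z.png",cv2.resize(s[140:290,250:420],None,fx=4,fy=4,interpolation=cv2.INTER_CUBIC)[:600])
```

```text
(no output)
```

View pics/t0z.png

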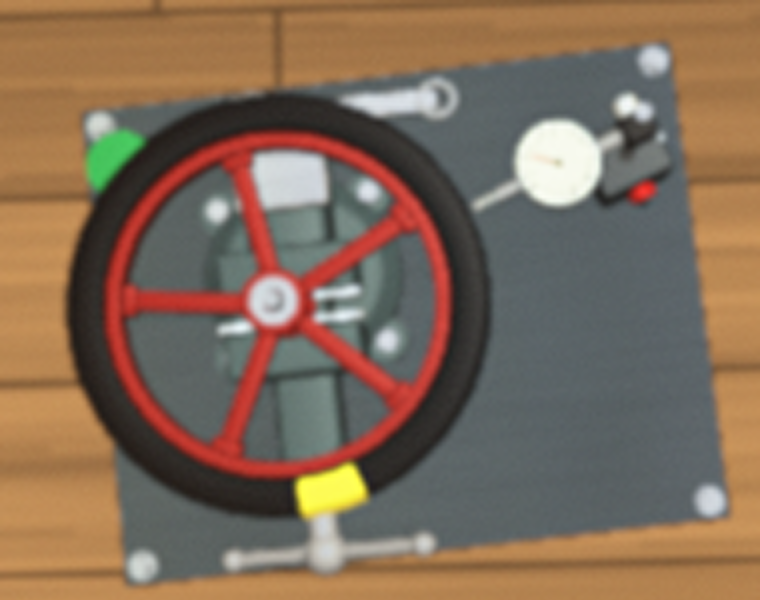

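View pics/s0z.png

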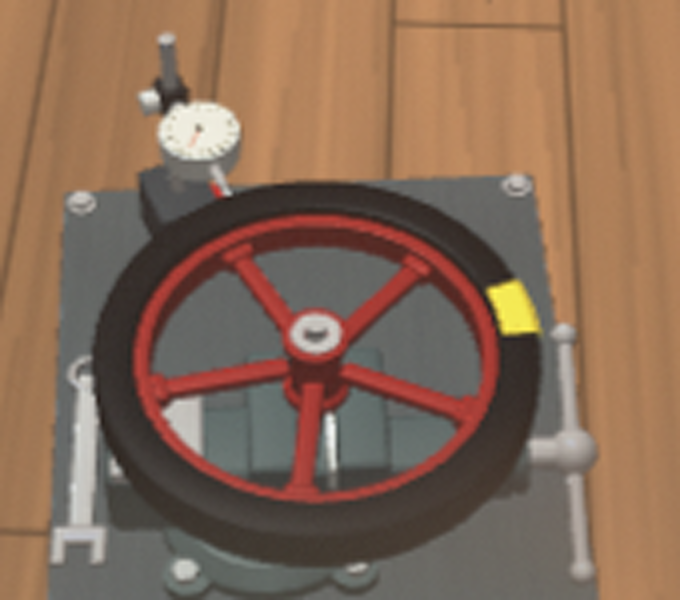

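```bash
cat > h.py <<'E'
import cv2,numpy as np
from bench import ctrl
M={n:ctrl.camera_model(n) for n in("top","side")}
def ray(n,uv):
    m=M[n];T=np.array(m["cam_to_world"]);d=T[:3,:3]@np.linalg.inv(m["K"])@np.array([uv[0],uv[1],1.]);return T[:3,3],d/np.linalg.norm(d)
def plane(n,uv,z):
    o,d=ray(n,uv);return o+d*(z-o[2])/d[2]
def tri(a,b):
    (o,d),(p,e)=ray("top",a),ray("side",b);s=np.linalg.lstsq(np.c_[d,-e],p-o,rcond=None)[0]
    A=o+d*s[0];B=p+e*s[1];return (A+B)/2,np.linalg.norm(A-B)
def proj(n,X):
    m=M[n];T=np.linalg.inv(np.array(m["cam_to_world"]));c=T[:3,:3]@X+T[:3,3];q=np.array(m["K"])@c;return q[:2]/q[2]
def blob(mask,minA=5):
    n,l,st,c=cv2.connectedComponentsWithStats(mask.astype(np.uint8));
    return [(st[i,4],np.round(c[i],2).tolist(),st[i,:4].tolist()) for i in range(1,n) if st[i,4]>=minA]
E
python3 - <<'E'
from h import *
for n,roi in(("top",(210,130,400,290)),("side",(250,140,420,290))):
    im=cv2.imread(f"pics/{n}0.png");h=cv2.cvtColor(im,cv2.COLOR_BGR2HSV)
    x0,y0,x1,y1=roi;r=np.zeros(im.shape[:2],bool);r[y0:y1,x0:x1]=1
    H,S,V=[h[:,:,i] for i in range(3)]
    print(n,"white",blob(r&(S<60)&(V>150),15))
    print(n,"yellow",blob(r&(H>22)&(H<35)&(S>150)&(V>150),15))
    red=r&((H<8)|(H>172))&(S>130)&(V>90)
    print(n,"red",blob(red,100))
E
```

```text
top white [(np.int32(42), [372.95, 144.5], [370, 141, 7, 8]), (np.int32(154), [311.1, 154.56], [296, 149, 28, 10]), (np.int32(44), [367.68, 156.3], [364, 153, 9, 7]), (np.int32(36), [234.53, 160.75], [232, 158, 7, 7]), (np.int32(431), [348.62, 170.44], [329, 160, 36, 22]), (np.int32(235), [281.92, 174.38], [273, 168, 19, 14]), (np.int32(30), [301.63, 177.37], [299, 175, 6, 6]), (np.int32(29), [263.59, 182.14], [261, 180, 6, 6]), (np.int32(111), [277.76, 204.68], [272, 199, 12, 12]), (np.int32(35), [293.89, 202.69], [288, 201, 12, 4]), (np.int32(35), [294.6, 208.4], [289, 207, 12, 4]), (np.int32(27), [268.26, 211.63], [264, 210, 9, 4]), (np.int32(31), [306.55, 214.71], [304, 212, 6, 6]), (np.int32(48), [387.15, 254.71], [384, 251, 8, 8]), (np.int32(234), [292.31, 266.7], [266, 259, 53, 14]), (np.int32(43), [245.12, 271.12], [242, 268, 7, 7])]
top yellow [(np.int32(166), [292.17, 252.19], [284, 246, 18, 13])]
top red [(np.int32(2029), [277.99, 205.49], [236, 163, 87, 87])]
side white [(np.int32(18), [286.78, 163.94], [284, 162, 6, 5]), (np.int32(235), [299.17, 172.34], [289, 165, 21, 15]), (np.int32(18), [304.72, 184.44], [303, 181, 5, 8]), (np.int32(20), [378.95, 185.65], [376, 184, 7, 5]), (np.int32(20), [270.05, 189.6], [267, 188, 7, 5]), (np.int32(81), [328.67, 222.89], [323, 219, 12, 9]), (np.int32(17), [390.12, 222.41], [388, 221, 5, 4]), (np.int32(155), [390.92, 244.28], [382, 226, 17, 29]), (np.int32(290), [269.95, 258.11], [263, 229, 13, 52]), (np.int32(84), [296.04, 244.73], [291, 239, 9, 14]), (np.int32(36), [332.17, 249.44], [331, 243, 3, 15]), (np.int32(75), [394.28, 271.53], [392, 259, 6, 25]), (np.int32(25), [295.6, 281.96], [293, 280, 6, 5])]
side yellow [(np.int32(118), [377.75, 216.62], [372, 210, 13, 14])]
side red [(np.int32(1665), [328.76, 227.83], [283, 194, 92, 72])]
```

Run:
```python
from h import *
hub,e=tri((277.6,204.6),(328.6,222.9));print("hubtop",hub.round(4),e)
# dial centroid: mask round blobs via opening
for n in("top","side"):
    im=cv2.imread(f"pics/{n}0.png");h=cv2.cvtColor(im,cv2.COLOR_BGR2HSV);H,S,V=[h[:,:,i] for i in range(3)]
    m=((S<80)&(V>140)).astype(np.uint8);m=cv2.morphologyEx(m,cv2.MORPH_OPEN,np.ones((7,7),np.uint8))
    print(n,[b for b in blob(m,80) if (325<b[1][0]<375 and 150<b[1][1]<190) or (285<b[1][0]<315 and 160<b[1][1]<180)])
    red=(((H<8)|(H>172))&(S>130)&(V>90))
    x0,y0,x1,y1=(225,155,335,260) if n=="top" else (275,188,380,270)
    k=np.zeros_like(red);k[y0:y1,x0:x1]=red[y0:y1,x0:x1]
    c=max(cv2.findContours(k.astype(np.uint8),cv2.RETR_EXTERNAL,cv2.CHAIN_APPROX_NONE)[0],key=cv2.contourArea)
    print(n,"ell",cv2.fitEllipse(cv2.convexHull(c)))
```

```text
hubtop [0.5275 0.1186 0.2103] 0.0024655507599718107
top [(np.int32(391), [349.22, 170.12], [339, 160, 22, 21])]
top ell ((279.0419921875, 205.60360717773438), (86.37715911865234, 87.80488586425781), 50.45331573486328)
side [(np.int32(242), [299.2, 172.14], [290, 165, 19, 15])]
side ell ((328.4798583984375, 229.1126708984375), (71.69174194335938, 91.53431701660156), 89.44959259033203)
```

Run:
```python
from h import *
rc,e=tri((279.04,205.6),(328.48,229.11));print("rim",rc.round(4),e)
d,e=tri((349.2,170.1),(299.2,171.8));print("dial",d.round(4),e)
mk,e=tri((292.2,252.2),(377.75,216.6));print("mark",mk.round(4),e)
for hz in (.165,.17,.175,.18,.185):
  c=(plane("top",(277.6,204.6),hz+.032)+plane("top",(279.04,205.6),hz+.014)+0)/2
  print(hz,plane("top",(277.6,204.6),hz+.032).round(4),plane("top",(279.04,205.6),hz+.014).round(4),plane("side",(328.6,222.9),hz+.032).round(4),plane("side",(328.5,229.1),hz+.014).round(4),
   "dialdist",np.linalg.norm((plane("top",(349.2,170.1),hz+.013)-c)[:2]).round(4),np.linalg.norm((plane("side",(299.2,171.8),hz+.013)-c)[:2]).round(4))
```

```text
rim [0.5274 0.1185 0.1838] 0.0015300516238752674
dial [ 0.6191 -0.0758  0.1913] 0.002008451190323417
mark [0.4002 0.0827 0.1973] 0.0016802433210515277
0.165 [0.5299 0.1205 0.197 ] [0.5286 0.1192 0.179 ] [0.5267 0.1085 0.197 ] [0.5268 0.1149 0.179 ] dialdist 0.2172 0.2268
0.17 [0.5294 0.1198 0.202 ] [0.5282 0.1185 0.184 ] [0.5265 0.1123 0.202 ] [0.5266 0.1187 0.184 ] dialdist 0.2162 0.2218
0.175 [0.529  0.1191 0.207 ] [0.5277 0.1178 0.189 ] [0.5263 0.1162 0.207 ] [0.5264 0.1225 0.189 ] dialdist 0.2152 0.2168
0.18 [0.5285 0.1183 0.212 ] [0.5273 0.1171 0.194 ] [0.5262 0.1201 0.212 ] [0.5262 0.1263 0.194 ] dialdist 0.2142 0.2118
0.185 [0.5281 0.1176 0.217 ] [0.5269 0.1163 0.199 ] [0.526 0.124 0.217] [0.526 0.13  0.199] dialdist 0.2133 0.2068
```

```bash
cat >> h.py <<'E'
C=np.array([0.5277,0.1185,0.178]); GB=np.deg2rad(-64.8)
R=np.array([[0,1,0],[0,0,-1],[-1,0,0.]])
def pol(r,deg,z): a=np.deg2rad(deg);return C+np.array([r*np.cos(a),r*np.sin(a),z])
def mark(n="top",im=None,t=None):
    """bearing (deg) of mark from gauge, via sidewall-visible yellow blob"""
    if t is None: t=ctrl.read_time_s()
    if im is None: im=ctrl.camera(n)
    h=cv2.cvtColor(im,cv2.COLOR_RGB2HSV);H,S,V=[h[:,:,i] for i in range(3)]
    m=((H>22)&(H<35)&(S>140)&(V>120))
    best=None
    for a,c,_ in blob(m,12):
        p=plane(n,c,C[2]+.019)-C;r=np.hypot(p[0],p[1])
        if .105<r<.16 and (best is None or a>best[0]): best=(a,np.rad2deg(np.arctan2(p[1],p[0])-GB),r)
    if best is None: return t,None,0,0
    return t,(best[1]+180)%360-180,best[0],best[2]
E
python3 - <<'E'
from h import *
for n in("top","side"): print(mark(n,cv2.imread(f"pics/{n}0.png")[:,:,::-1].copy(),0))
st=pol(.085,212,.06); br=pol(.131,200,.04)
for p in(st,pol(.085,212,-.016),pol(.085,312,.014),br,pol(.131,200,.017)): print(p.round(3),np.round(ctrl.ik(p,R),2))
E
```

```text
(0, np.float64(-99.3527546323306), np.int32(173), np.float64(0.13171167359037542))
(0, np.float64(-99.6770293407927), np.int32(124), np.float64(0.13363365693501603))
[0.456 0.073 0.238] [ 0.51  0.1  -0.36  0.   -1.11  1.06]
[0.456 0.073 0.162] [ 0.51  0.18 -0.48  0.   -0.92  1.06]
[0.585 0.055 0.192] [ 0.37  0.35 -0.15  0.   -1.07  1.2 ]
[0.405 0.074 0.218] [ 0.58  0.02 -0.5   0.   -1.05  0.99]
[0.405 0.074 0.195] [ 0.58  0.05 -0.54  0.   -0.99  0.99]
```

Run:
```python
from h import *
T=ctrl.read_time_s
ctrl.command_gripper(0.0,40);print("close",T())
p=ctrl.read_tcp_pos();print(p)
ctrl.movel([p[0],p[1],.33],feed=.3);print(T())
q=pol(.131,200,.10);ctrl.movep(q,R);print("movep",T(),ctrl.read_tcp_pos())
ctrl.movel(pol(.131,200,.027),feed=.2);print(T(),ctrl.read_wrist_force())
for n in("top","side"): cv2.imwrite(f"pics/{n}1.png",ctrl.camera(n)[:,:,::-1])
for k in range(10):
    z=.025-.001*k
    t=T();ctrl.movel(pol(.131,200,z),feed=.03);f=ctrl.read_wrist_force();print(round(z,4),round(T()-t,3),ctrl.read_tcp_pos()[2].round(4),f.round(2))
    if f[2]>3: break
ctrl.movel(pol(.131,200,.03),feed=.1);print(T(),mark())
```

```text
close 0.8667
[0.26721754 0.56498373 0.23134173]
1.3417
movep 3.2 [0.40490414 0.07422273 0.27798595]
3.7167 [ 0.48294892 -0.3798276   0.68663131]
0.025 0.25 0.2035 [-0.57  0.01  0.63]
0.024 0.25 0.202 [ 0.78 -0.07  0.2 ]
0.023 0.25 0.2009 [-0.24 -0.11 -0.01]
0.022 0.25 0.1999 [-0.22  0.29  0.06]
0.021 0.25 0.1989 [-0.03 -0.12  0.36]
0.02 0.25 0.1982 [0.05 0.03 2.04]
0.019 0.25 0.1973 [-1.13 -0.06  3.89]
5.825 (5.825, None, 0, 0)
```

View pics/top1.png

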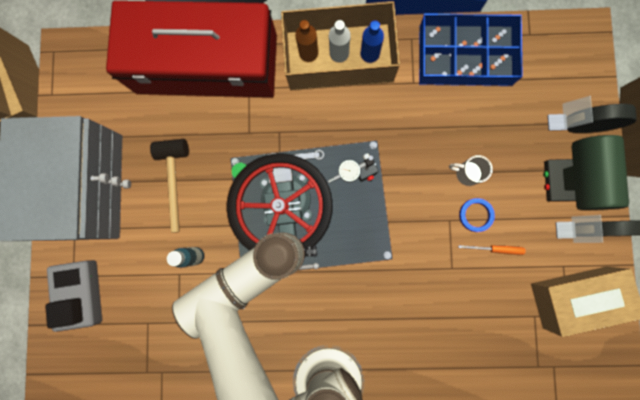

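View pics/side1.png

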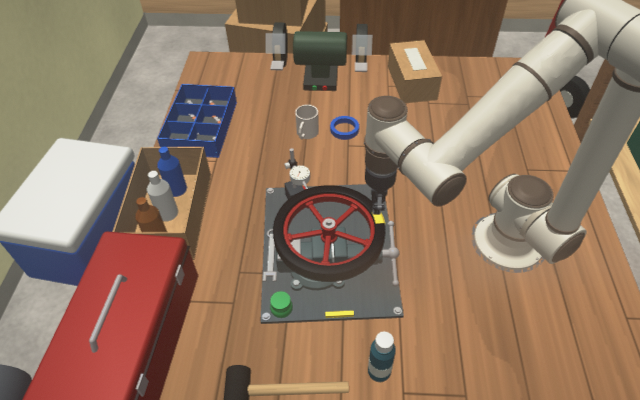

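```bash
sed -i 's/0.178\]/0.179]/' h.py
python3 - <<'E'
from h import *
T=ctrl.read_time_s
ctrl.movel(pol(.131,200,.05),feed=.2)
ctrl.movel(pol(.085,208,.04),feed=.2)
print(T(),mark("side"),mark("top"))
ctrl.movel(pol(.085,208,-.016),feed=.2);print(T(),ctrl.read_wrist_force().round(2))
E
```

```text
6.5333 (6.5333, np.float64(-99.99836780894822), np.int32(124), np.float64(0.13334140201260303)) (6.5833, np.float64(-98.91298186565265), np.int32(158), np.float64(0.13271679266350384))
7.0667 [0.03 0.86 0.44]
```

Run:
```python
from h import *
T=ctrl.read_time_s
t=T();ctrl.movel(pol(.085,311,.015),feed=.15);t1=T();print(t,t1,ctrl.read_wrist_force().round(2),ctrl.read_tcp_pos()-C)
ctrl.movel(pol(.085,311,.06),feed=.25);print(T())
for n in("top","side","top"):
  print(mark(n))
```

```text
7.0667 8.125 [ 0.85 -1.03 -0.  ] [ 0.05513965 -0.06416735  0.01506228]
8.4583
(8.4583, np.float64(-104.20793422987477), np.int32(174), np.float64(0.1316215573412616))
(8.5083, np.float64(-88.40913988432796), np.int32(114), np.float64(0.13282686095551366))
(8.5583, np.float64(-71.31957724180693), np.int32(175), np.float64(0.1325158540896798))
```

Run:
```python
from h import *
T=ctrl.read_time_s
ctrl.movel(pol(.131,200,.06),feed=.25)
ctrl.movel(pol(.131,200,.0235),feed=.15);print(T(),ctrl.read_wrist_force().round(2))
L=[]
for i in range(24):
    r=mark("top" if i%2==0 else "side"); L.append(r); print(round(r[0],3),None if r[1] is None else round(r[1],1),r[2],round(r[3],4))
```

```text
9.8667 [ 0.66 -0.22  0.11]
9.867 -27.9 175 0.133
9.917 -14.7 98 0.1311
9.967 0.2 170 0.1333
10.017 13.7 108 0.1303
10.067 27.8 170 0.133
10.117 41.6 116 0.1307
10.167 55.5 168 0.1329
10.217 69.6 133 0.1311
10.267 82.9 168 0.1329
10.317 97.9 178 0.1346
10.367 110.1 160 0.1315
10.417 125.3 237 0.1394
10.467 137.2 158 0.1312
10.517 151.7 266 0.1418
10.567 164.1 163 0.131
10.617 177.4 249 0.1414
10.667 -169.0 170 0.1309
10.717 -156.3 200 0.138
10.767 -149.1 54 0.1299
10.817 -129.4 149 0.1342
10.867 None 0 0
10.917 -104.7 111 0.1335
10.967 -81.9 22 0.1276
11.017 -76.4 90 0.1313
```

Run:
```python
from h import *
T=ctrl.read_time_s
ctrl.pause(13.0-T())
t=[];a=[]
while T()<13.58:
    r=mark("top")
    if r[1] is not None and r[2]>155: t.append(r[0]);a.append(r[1])
t=np.array(t);a=np.rad2deg(np.unwrap(np.deg2rad(a)));print(np.c_[t,a].round(2).tolist())
t0=t.mean();w,b=np.polyfit(t-t0,a,1);print("w deg/s",w,w/57.3,"rms",np.std(a-b-w*(t-t0)))
acc=-16
def ang(x): d=x-t0;return b+w*d+.5*acc*d*d
ts=np.arange(T()+.01,T()+3,.002);A=ang(ts)
tgt=-65+360*np.ceil((ang(T()+.02)+65)/360)
tf=ts[np.argmax(A>=tgt)];print("fire",tf,tgt)
ctrl.pause(tf-T())
s=T();ctrl.movel(pol(.131,200,.0140),feed=.15);e=T();print(s,e,ctrl.read_wrist_force().round(2),ang(s),ang(e))
for i in range(6): print(mark("top"))
print(ctrl.read_wrist_force().round(2),ctrl.read_tcp_pos()-C)
```

```text
[[13.0, 35.66], [13.05, 47.03], [13.1, 57.77], [13.15, 68.38], [13.2, 79.17], [13.25, 90.07], [13.3, 100.56], [13.35, 111.41], [13.4, 121.95], [13.45, 132.63], [13.5, 143.05], [13.55, 153.76]]
w deg/s 214.1486625105201 3.737323953063178 rms 0.2303316319586468
fire 14.244000000000211 295.0
14.2417 14.4917 [-1.81 -1.78 10.93] 294.6624139770198 343.83277960464983
(14.4917, np.float64(-40.84591227233159), np.int32(178), np.float64(0.13302033543555267))
(14.5417, np.float64(-41.00332517238209), np.int32(179), np.float64(0.13300341682493996))
(14.5917, np.float64(-41.1129938970212), np.int32(179), np.float64(0.13298628422556735))
(14.6417, np.float64(-41.21921867618923), np.int32(177), np.float64(0.1331066060724048))
(14.6917, np.float64(-41.166130941546356), np.int32(178), np.float64(0.13304638870871274))
(14.7417, np.float64(-41.166130941546356), np.int32(178), np.float64(0.13304638870871274))
[-2.9  -0.93 10.82] [-0.12212118 -0.04474505  0.01600296]
```

Run:
```python
from h import *
T=ctrl.read_time_s
ctrl.movel(pol(.131,200,.045),feed=.2)
ctrl.movel(pol(.085,194,.04),feed=.25)
print(T(),mark("side"),mark("top"))
ctrl.movel(pol(.085,194,-.016),feed=.2);print(T(),ctrl.read_wrist_force().round(2),mark("top"))
```

```text
15.4417 (15.4417, np.float64(-42.48339739346619), np.int32(97), np.float64(0.13113393991960035)) (15.4917, np.float64(-41.70643357576421), np.int32(180), np.float64(0.13293618638440524))
15.975 [ 0.6  -0.56  0.84] (15.975, np.float64(-41.70643357576421), np.int32(180), np.float64(0.13293618638440524))
```

Run:
```python
from h import *
T=ctrl.read_time_s
ctrl.movel(pol(.085,297,.015),feed=.15)
ctrl.movel(pol(.085,297,.06),feed=.25);print(T())
for i in range(3): print(mark("top"))
ctrl.movel(pol(.131,200,.06),feed=.25)
ctrl.movel(pol(.131,200,.0235),feed=.15);print(T(),ctrl.read_wrist_force().round(2))
for i in range(5):
    print(mark("top"))
```

```text
17.4167
(17.4167, np.float64(-61.599358764636165), np.int32(179), np.float64(0.13263194550607918))
(17.4667, np.float64(-45.988469196641915), np.int32(176), np.float64(0.13303286689874075))
(17.5167, np.float64(-31.020132668605697), np.int32(174), np.float64(0.13299310433685346))
18.7667 [-0.68 -0.47  0.71]
(18.7667, np.float64(-27.743875900396944), np.int32(174), np.float64(0.13304052120430798))
(18.8167, np.float64(-14.044538408204858), np.int32(176), np.float64(0.13321854098813157))
(18.8667, np.float64(-0.7660468095028818), np.int32(175), np.float64(0.13328508967404618))
(18.9167, np.float64(12.438219488279259), np.int32(166), np.float64(0.13310061404609208))
(18.9667, np.float64(25.757980316677504), np.int32(166), np.float64(0.13300559749274019))
```

Run:
```python
from h import *
T=ctrl.read_time_s
ctrl.pause(20.3-T())
t=[];a=[]
while T()<20.95:
    r=mark("top")
    if r[1] is not None and r[2]>155: t.append(r[0]);a.append(r[1])
t=np.array(t);a=np.rad2deg(np.unwrap(np.deg2rad(a)));print(np.c_[t,a].round(2)[[0,-1]].tolist(),len(t))
t0=t.mean();w,b=np.polyfit(t-t0,a,1);print("w",w,w/57.3,"rms",np.std(a-b-w*(t-t0)))
acc=-18
def ang(x): d=x-t0;return b+w*d+.5*acc*d*d
ts=np.arange(T()+.01,T()+3,.002);A=ang(ts)
wf=w-18*.8; lag=24.5*wf/214
tgt=-lag+360*np.ceil((ang(T()+.02)+lag)/360)
tf=ts[np.argmax(A>=tgt)];print("fire",tf,tgt,lag)
ctrl.pause(tf-T())
s=T();ctrl.movel(pol(.131,200,.0140),feed=.15);e=T();print(s,e,ctrl.read_wrist_force().round(2),ang(s),wf/57.3)
for i in range(4): print(mark("top"))
print(mark("side"))
cv2.imwrite("pics/top2.png",ctrl.camera("top")[:,:,::-1]);cv2.imwrite("pics/side2.png",ctrl.camera("side")[:,:,::-1])
for n,(x,y,X,Y) in dict(top=(210,130,400,280),side=(250,140,420,290)).items():
    cv2.imwrite(f"pics/{n}2z.png",cv2.resize(cv2.imread(f"pics/{n}2.png")[y:Y,x:X],None,fx=4,fy=4,interpolation=cv2.INTER_CUBIC))
```

```text
[[20.3, 2.54], [20.9, 141.87]] 13
w 232.22965012581287 4.052873475145076 rms 0.23372948598907178
fire 21.785999999999543 335.0615587472784 24.938441252721567
21.7833 22.0333 [-3.15 -0.59  9.68] 334.8073971593038 3.801564574621516
(22.0333, np.float64(3.0576512228368813), np.int32(172), np.float64(0.1330878714993457))
(22.0833, np.float64(2.8137915382046117), np.int32(171), np.float64(0.13314302305851466))
(22.1333, np.float64(2.8137915382046117), np.int32(171), np.float64(0.13314302305851466))
(22.1833, np.float64(2.8310621559863023), np.int32(170), np.float64(0.13307216699995067))
(22.2333, np.float64(2.163240580591946), np.int32(100), np.float64(0.1300192874539037))
```

View pics/top2z.png

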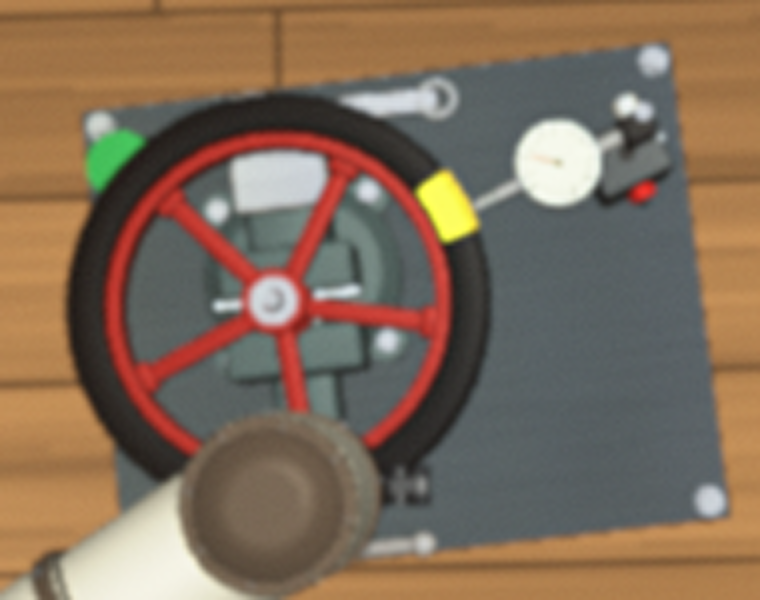

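View pics/side2z.png

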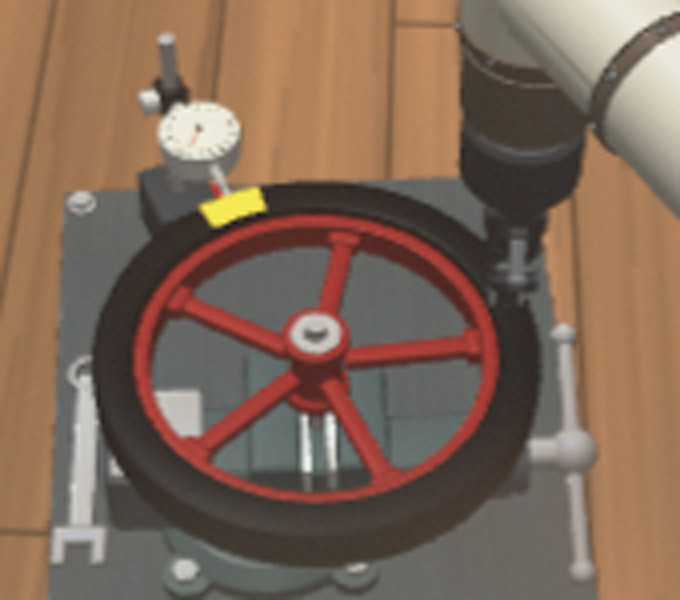

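Run:
```python
from h import *
T=ctrl.read_time_s
ctrl.movel(pol(.131,197.5,.0140),feed=.03);print(T(),ctrl.read_wrist_force().round(2),mark("top")[1],mark("side")[1])
ctrl.pause(.2);print(mark("top")[1])
ctrl.movel(pol(.131,197.5,.05),feed=.1);ctrl.pause(.2)
print(T(),mark("top")[1],mark("side")[1],ctrl.read_wrist_force().round(2))
```

```text
22.725 [-2.05 -0.86  9.7 ] 0.10119973279830674 -0.765210345242906
0.15904020474661706
23.7833 -0.15122196928095377 -1.0269656543343615 [-0.21 -0.54  0.52]
```

Run:
```python
from h import *
T=ctrl.read_time_s
ctrl.movel(pol(.131,197.5,.13),feed=.2)
ctrl.movel([.40,.20,.36],feed=.25)
print(T(),mark("top"),mark("side"),np.abs(ctrl.read_qd()).max())
for n in("top","side"): cv2.imwrite(f"pics/{n}3.png",ctrl.camera(n)[:,:,::-1])
for n in("top",):
    cv2.imwrite(f"pics/{n}3z.png",cv2.resize(cv2.imread(f"pics/{n}3.png")[130:280,210:400],None,fx=4,fy=4,interpolation=cv2.INTER_CUBIC))
```

```text
25.1083 (25.1083, np.float64(-0.1461237761010068), np.int32(173), np.float64(0.13314241606708296)) (25.1583, np.float64(-0.954524530337892), np.int32(99), np.float64(0.13030026430492228)) 0.007143064933471805
```

View pics/top3z.png

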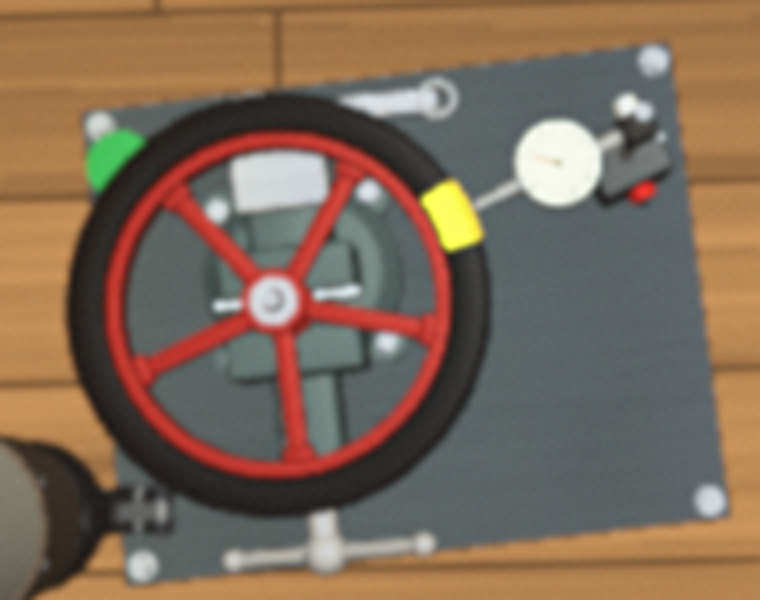

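View pics/side3.png

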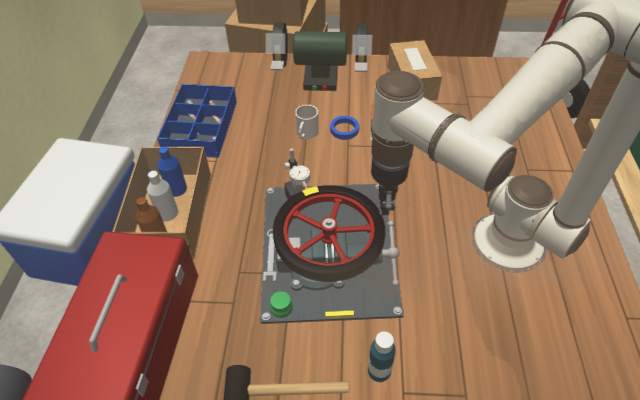

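The pictures show the plunger at about (475,208) in the zoomed top view, pointing into the yellow mark at about (453,215). The wheel is at rest, the hand is clear, and the other items are where they were.

```bash
python3 -c "
from bench import ctrl
ctrl.sign_off();print(ctrl.read_time_s())"
```

```text
the job is handed in; nothing more can be done
the job is handed in; nothing more can be done
```

The wheel is stopped with the gauge's plunger pointing at the chalk mark, and I handed the job in at about 25 s. It took two flicks.

- **First flick:** I flicked a spoke with the shut fingertip and let the mark pass freely several times. I then braked at about 3.6 rad/s, but the brake bit harder than I expected. The wheel stopped 41° short of the gauge, which is too far to call easing the last bit.
- **Second flick:** I flicked it again and let it spin untouched for at least three passes. I then braked on the tyre's upper sidewall at about 3.8 rad/s with roughly 10 N, and it stopped 2.8° past the gauge. I eased it back about 3° with the same fingertip and took the hand away.

**Last checks:**
- **Mark position:** the top camera puts the mark at −0.15° from the plunger and the side camera at −1.0°. They disagree by about 0.8°, but both are well inside the mark's ±8.7° half-length.
- **Wheel and hand:** the wheel held still once the hand was lifted, and the robot was touching nothing.
- **Other things on the bench:** the gauge and the items in the last pictures look unmoved.

I checked the wheel's seating only by eye in the last pictures.

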